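# Gauge an electrode-arm pivot pin: go gap, no-go gap, pass

### The job

Check the blue-headed pivot pin on the two gap gauges: carry it upright and slide it, shank low between the jaws, all the way through the green GO gap from the front (the robot's side) out at the back, then press it gently and squarely into the front of the red NO-GO gap, about half a second with 4 to 9 N, so that both jaws stop it. Then set it down (do not drop it) upright on the green floor of the pink rack. Never force the pin against a gauge (12 N at most), never push it into the no-go gap, and leave everything else where it is.

Things in the scene. Friction and masses are not known exactly. Their poses are not given: they have to be found in the camera images.
- pin: The pin to check: upright steel shank 16 mm in diameter, 36 mm long, carrying a square blue plastic head 22 x 22 mm, 31 mm tall (from 36 to 67 mm above the foot). About 90 g. Origin: centre of the foot's underside; z up along the pin, x and y along the sides of the head. It starts standing in the white dish.
- pin_mid (a point): Point on the pin's axis, 12 mm above the foot's underside.
- go_gauge: GO gauge, screwed to the bench: dark steel foot plate 130 (x) x 100 (y) x 6 mm, two steel jaws with green cheeks on it. Origin: centre of the plate's underside, z up. The gap between the jaws runs along x, open at both ends and above, 18 mm wide. The jaw pair is hand-clamped up to 10 mm to either side (y) of the plate's centre line: find the gap's true middle by feel or sight.
- go_front (a point): Front of the GO gauge: on the plate's centre line, 34 mm before its centre (x = -34), on the plate's surface. The jaws reach from x = -22 to +22 and from 6 to 34 mm above the bench; their inner corners are rounded to 14 mm radius (nose centres at x = -8, +8). The pin fits with 1 mm each side; its foot should travel 2 to 14 mm above the plate, its axis from before x = -32 to past x = +32.
- nogo_gauge: NO-GO gauge, screwed to the bench: dark steel foot plate 130 (x) x 100 (y) x 6 mm, two steel jaws with red cheeks on it. Origin: centre of the plate's underside, z up. The gap between the jaws runs along x, open at both ends and above, 12 mm wide. The jaw pair is hand-clamped up to 10 mm to either side (y) of the plate's centre line: find the gap's true middle by feel or sight.
- nogo_front (a point): Front of the NO-GO gauge: on the plate's centre line, at x = -34, on the plate's surface. Jaws (smooth ground steel) shaped as on the GO gauge; they do not shift under the forces allowed. The pin cannot enter: centred, it rests on both front noses with its axis at x = -17.2; off centre it touches one nose, further in front. Counts when low (foot 2 to 14 mm above the plate), on both noses, a push over 3 N for 0.3 s.
- dish: White open dish the pin starts in: 100 (x) x 130 (y) x 14 mm, walls 4 mm, floor 4 mm above the bench. Origin: centre of the underside. Screwed down.
- rack: Pink open rack, screwed down: 100 (x) x 130 (y) x 20 mm, walls 4 mm, floor 4 mm above the bench, split by a wall at y = 0 into two cells. The +y cell has the green floor (passed pins go there, empty); the other holds the grey-headed pin. Origin: centre of the underside.
- pass_cell (a point): Centre of the green floor in the rack, on the floor's surface (4 mm above the bench). The cell measures 92 (x) x 59 (y) mm inside.
- spare_pin: Bystander: like the pin but with an orange head, standing in the dish, 67 mm or more from the pin. Origin: foot's underside.
- passed_pin: Bystander: like the pin but with a grey head, standing in the rack's other cell. Origin: foot's underside.
- yellow_cap: Bystander: yellow screw cap, 32 mm across, 12 mm tall. Origin: centre of the underside.
- blue_cap: Bystander: blue screw cap, 32 mm across, 12 mm tall. Origin: centre of the underside.
- amber_bottle: Bystander: amber glass bottle, 54 mm across, 90 mm tall. Origin: centre of the underside.
- sample_jar: Bystander: clear sample jar with white lid, 60 mm across, 65 mm tall. Origin: centre of the underside.
- spatula: Bystander: spatula about 170 mm long lying beyond the gauges. Origin: underside.
Things that resemble listed ones, but are neither listed nor needed, are in the scene too. Leave any yellow look-alike of the pin alone. Of the things shaped like the rack, the pink one is meant.

How it is judged:
By the outcome, as a careful person would: the job done as asked, in the order asked, and still so for the second after the job is handed in, with the robot touching nothing.
It also fails if it takes over 72 s, if anything falls off the work surface, if the arm or the gripper's body presses on something with over 40 N, if the wrist force passes 120 N, or if a joint passes its speed limit or range.

### The arm

A 6-joint arm with a two-finger parallel gripper is mounted at the origin on the work surface. World frame = base frame: x ahead of the robot, y to its left, z up, the work surface at z = 0. Lengths are in m, angles in rad, forces in N, time in s.
With the tool pointing down it reaches from about 0.425 to 0.925 m from the base axis. Payload 12.5 kg.
Tool frame: the origin (TCP) lies at the very end of the fingers, on their centre line; the grasp point (between the pads) lies 19 mm behind it; z points along the fingers, x is the direction in which the jaws open and shut, and the axes are right-handed (so a half turn about z gives the same grasp; the last joint's range is limited). The gripper opens to 85 mm and grips with 20 to 120 N. Pads are 22 mm wide; open, the fingers measure 114 mm over their backs; the gripper's body (76 mm by 85 mm) begins 54 mm behind the grasp point. The pads swing forward as they close: fully open they stand 13 mm farther back than shut.
Start: joints at [-1.291, 0.491, 1.559, -0, 1.092, -0.106], TCP at [0.235, -0.579, 0.231] pointing down, gripper open.
Joint ranges: [-3.1, 3.1], [-0.84, 2.19], [0.05, 2.79], [-1.13, 4.28], [0.06, 2.93], [-2.69, 2.69]. Speed limits (rad/s): [2.22, 2.22, 2.79, 3.14, 3.14, 3.14].

### API

Orientations are given as a unit quaternion [x, y, z, w].
In Python, from workcell import readout, cams, manip gives the robot as it stands.
- The arm moves only by the tool send_rows, never from a script. Its argument "series" is a list of rows, each a list of 3 entries, a list of its own where there are three numbers: the opening, from -1 (shut) to 1 (fully open), then the shift along the world's x, y, z in cm, then the turn about the world's z in degrees. In form: [[grip, [dx, dy, dz], roll], ...]. A call has 1 to 20 rows; each row is the pose to reach, as a shift and turn from the pose commanded when the call began; what a row does not reach only later rows make up. A row lasts 1/10 s, in which the tool goes at most 50 mm and 8.59 degrees, less where a joint would pass 70% of its speed; a pose out of reach is approached as far as the arm can. A call with a gripper value outside its range is refused whole. The fingers move at their own pace and stop on an object; "force" is the grip in N (left out, the last holds). Time passes only in rows, so rows that repeat a pose let the fingers close. It gives the time, the measured TCP pose, the force and the opening at its end, in the units of the state.
- readout.get_obs(): the state, without advancing time (a new reading comes with each control period).
- cams.grab_frame(name): name is "side" or "top" or "wrist"; returns a dict with "img" (420x560x3 uint8, blue, green, red), "fx", "fy", "cx", "cy" (pixels), "R" (3x3) and "t" (3): a world point X has camera coordinates R X + t. Camera axes: x right, y down, z forward; pixel columns grow to the right and rows downward; lengths in m; the calibration is good to about 2 mm. A picture is of the moment at which its call begins. There is no depth.
- manip.job_done(): hands the job in, once; it reports no verdict.
The state is a dict: "clock": time; "q": joint angles; "joint_velocities": joint speeds; "tau": joint torques, N m; "tool_pos": TCP position; "ee_rot": TCP orientation; "contact_force": force on the tool from outside, world axes, zero at the start; "ft_torque": the same for the moment, N m; "width": finger opening in m.
Only numpy, scipy, OpenCV 4.12 (cv2) and the standard library are available. Lean on these libraries where they do the work, as an engineer would, in place of code of your own. Each camera call takes 0.05 s, during which the arm holds its last target.

## Working session

There is one attempt and no reset: what is moved stays moved. The work goes in short steps, Python scripts to look and compute and a tool call to move; the robot and the scene stay as the last step left them, time stands still between calls to the robot, and variables do not carry over. Pictures are saved under pics/ and viewed, and the job is handed in when it is done.

Besides the shell and the picture viewer there is one more tool, called after ">>>" as a command line: name --argument value ..., lists and objects as JSON in quotes. send_rows: Moves the arm, as the interface text tells. Its arguments: {"type":"object","properties":{"series":{"type":"array","items":{"type":"array"}},"force":{"type":"number"}},"required":["series"]}

```bash
mkdir -p pics; ls; python3 - <<'E'
from workcell import readout, cams
import cv2,json,numpy as np
for n in("side","top","wrist"):
    f=cams.grab_frame(n); cv2.imwrite(f"pics/{n}0.png",f["img"])
    print(n,f["fx"],f["cx"],f["cy"],(-np.array(f["R"]).T@np.array(f["t"])).round(3),np.array(f["R"]).round(3).tolist())
o=readout.get_obs(); print(o)
E
```

```text
pics
side 464.20026362190447 283.4335536532132 217.85234614035232 [0.163 1.049 0.692] [[-0.94, -0.341, -0.018], [-0.165, 0.498, -0.851], [0.299, -0.797, -0.524]]
top 469.818420351605 275.1898926607314 213.1691217135392 [0.285 0.027 1.143] [[-0.008, -1.0, -0.004], [-0.974, 0.009, -0.225], [0.225, 0.002, -0.974]]
wrist 295.1374160885031 278.3970695448083 204.67217183349885 [ 0.312 -0.548  0.373] [[0.377, -0.926, -0.001], [-0.878, -0.358, 0.319], [-0.296, -0.119, -0.948]]
{'clock': 0.15, 'q': array([-1.29059387e+00,  4.91410567e-01,  1.55932371e+00, -2.68718521e-06,
        1.09172764e+00, -1.05631108e-01]), 'joint_velocities': array([-4.09678995e-04, -6.30570622e-04, -1.70722378e-03,  7.02308700e-04,
       -2.17750664e-05, -6.15785816e-05]), 'tau': array([ 1.07787946e-03, -6.18709445e+01, -2.61689937e+01, -4.51908079e-05,
        3.19485101e-03, -2.70736308e-05]), 'tool_pos': array([ 0.2351604 , -0.57888087,  0.23086362]), 'ee_rot': array([ 8.29557846e-01, -5.58420623e-01, -3.33718504e-04, -2.78456040e-04]), 'contact_force': array([-1.31435471, -0.10792398,  0.24406158]), 'ft_torque': array([-0.01581946,  0.01946676,  0.00252693]), 'width': 0.08543631330716699}
```

View pics/top0.png

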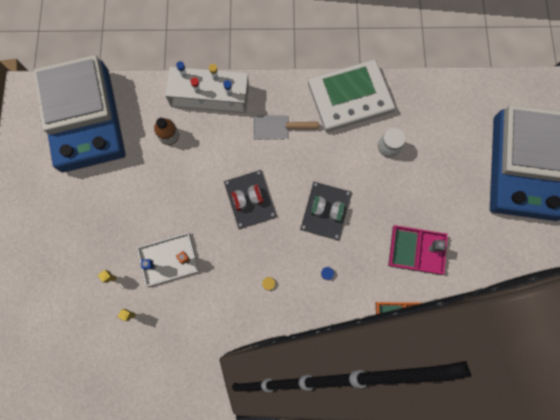

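View pics/side0.png

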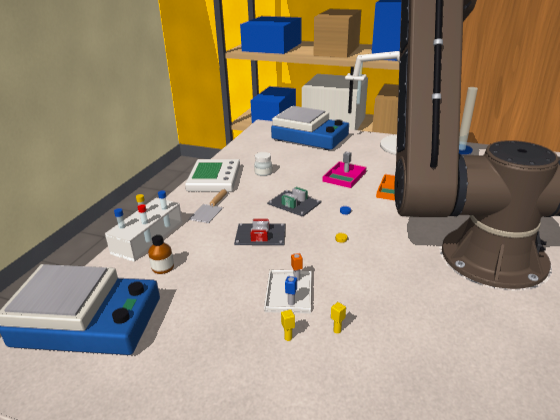

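View pics/wrist0.png

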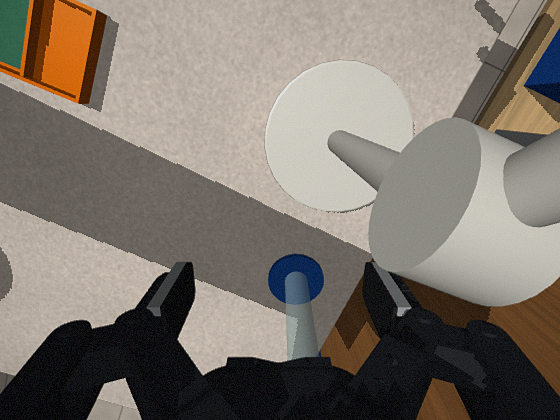

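```bash
cat > h.py <<'E'
import numpy as np,cv2
from workcell import readout,cams
def px2w(f,u,v,z):
    R=np.array(f["R"]);t=np.array(f["t"]);c=-R.T@t
    d=R.T@np.array([(u-f["cx"])/f["fx"],(v-f["cy"])/f["fy"],1])
    return c+d*(z-c[2])/d[2]
def w2px(f,X):
    p=np.array(f["R"])@np.array(X)+np.array(f["t"])
    return f["fx"]*p[0]/p[2]+f["cx"],f["fy"]*p[1]/p[2]+f["cy"]
def crop(f,x0,y0,w,h,s,name):
    im=cv2.resize(f["img"][y0:y0+h,x0:x0+w],None,fx=s,fy=s,interpolation=cv2.INTER_CUBIC)
    for k in range(0,w,10): cv2.putText(im,str(x0+k),(k*s,10),0,.33,(0,0,0),1); cv2.line(im,(k*s,12),(k*s,18),(0,0,0),1)
    for k in range(10,h,10): cv2.putText(im,str(y0+k),(0,k*s+4),0,.33,(0,0,0),1)
    cv2.imwrite("pics/"+name,im)
E
python3 - <<'E'
from h import *
f=cams.grab_frame("top")
crop(f,120,160,100,75+55,6 if 0 else 4,"c_a.png")
crop(f,130,225,80,65,8,"c_dish.png")
crop(f,215,160,150,90,5,"c_g.png")
crop(f,380,220,75,60,8,"c_r.png")
E
```

```text
(no output)
```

View pics/c_dish.png

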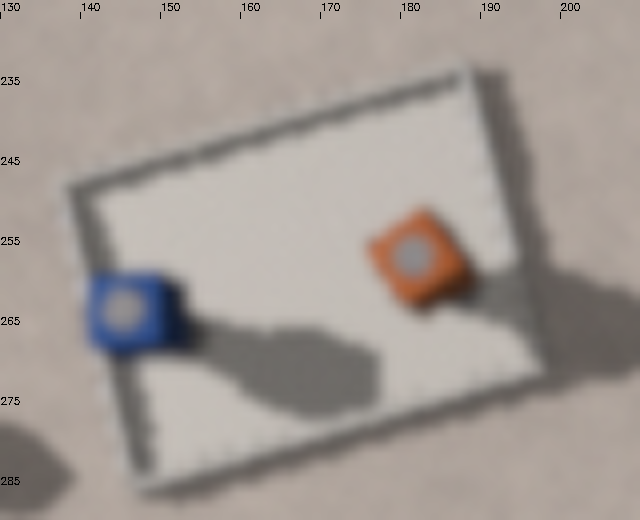

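View pics/c_g.png

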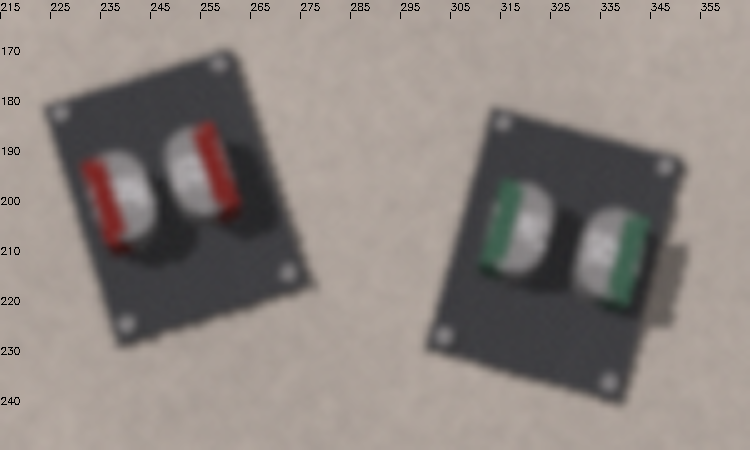

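View pics/c_r.png

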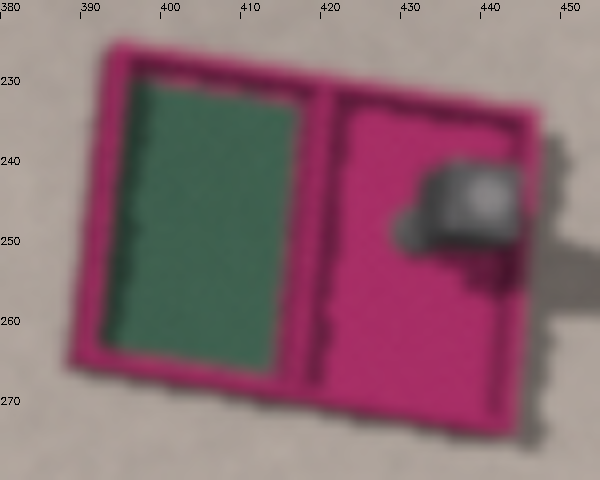

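```bash
python3 - <<'E'
from h import *
f=cams.grab_frame("top")
def P(x,y,x0,y0,s,z): return px2w(f,x0+(x+.5)/s-.5,y0+(y+.5)/s-.5,z)
print("pin",P(124,309,130,225,8,.071), "spare",P(415,257,130,225,8,.071))
def fit(name,C,x0,y0,s,z):
    W=np.array([P(x,y,x0,y0,s,z) for x,y in C])
    c=W.mean(0)
    # order: back-left, back-right, front-right, front-left
    ax=(W[0]+W[1]-W[2]-W[3])/2; ay=(W[0]+W[3]-W[1]-W[2])/2
    print(name,c.round(4),"Lx",np.linalg.norm(ax).round(4),"Ly",np.linalg.norm(ay).round(4),"yaw",np.degrees(np.arctan2(ax[1],ax[0])).round(2),np.degrees(np.arctan2(-ay[0],ay[1])).round(2))
fit("nogo",[(45,107),(230,50),(317,287),(120,347)],215,160,5,.006)
fit("go",[(492,108),(686,160),(624,405),(427,350)],215,160,5,.006)
fit("rack",[(112,42),(540,108),(515,435),(68,368)],380,220,8,.02)
fit("dish",[(68,185),(468,68),(548,375),(140,490)],130,225,8,.014)
print("cell",P((110+305+275+105)/4,(230-160+0)/1,0,0,8,.004) if 0 else P(205,225,380,220,8,.004))
for q in [(104,70+0)]: pass
E
```

```text
pin [0.41797513 0.32800333 0.071     ] spare [0.43221489 0.24528367 0.071     ]
nogo [0.5851 0.0919 0.006 ] Lx 0.1303 Ly 0.0998 yaw 18.36 17.11
go [ 0.5536 -0.0969  0.006 ] Lx 0.1291 Ly 0.1003 yaw -16.0 -16.32
rack [ 0.4527 -0.3137  0.02  ] Lx 0.1005 Ly 0.1316 yaw -10.28 -9.31
dish [0.434  0.2895 0.014 ] Lx 0.0967 Ly 0.1252 yaw 16.2 15.81
cell [ 0.4588915  -0.28732192  0.004     ]
```

>>> send_rows --series '[[0.2, [30.5, 47.9, -2], -38], [0.2, [30.5, 47.9, -2], -38], [0.2, [30.5, 47.9, -2], -38], [0.2, [30.5, 47.9, -2], -38], [0.2, [30.5, 47.9, -2], -38], [0.2, [30.5, 47.9, -2], -38], [0.2, [30.5, 47.9, -2], -38], [0.2, [30.5, 47.9, -2], -38], [0.2, [30.5, 47.9, -2], -38], [0.2, [30.5, 47.9, -2], -38], [0.2, [30.5, 47.9, -2], -38], [0.2, [30.5, 47.9, -2], -38], [0.2, [30.5, 47.9, -2], -38], [0.2, [30.5, 47.9, -2], -38], [0.2, [30.5, 47.9, -2], -38]]' --force 60

```text
clock: 1.75
tool_pos: [0.5398, -0.1009, 0.2113]
ee_rot: [-0.602, 0.798, 0.0, -0.0]
contact_force: [0.1, -0.7, -0.1]
width: 0.051
```

```bash
cat >> h.py <<'E'
def st():
    o=readout.get_obs(); from scipy.spatial.transform import Rotation as Ro
    x=Ro.from_quat(o["ee_rot"]).as_matrix()
    print("t",round(o["clock"],2),"p",(o["tool_pos"]*1000).round(1),"yaw",np.degrees(np.arctan2(x[1,0],x[0,0])).round(2),"tz",x[:,2].round(4),"F",o["contact_force"].round(2),"M",o["ft_torque"].round(3),"w",round(o["width"]*1000,2),"q",o["q"].round(2))
def save(f,n):
    np.savez("pics/"+n+".npz",**{k:np.array(v) for k,v in f.items()}); cv2.imwrite("pics/"+n+".png",f["img"])
E
python3 - <<'E'
from h import *
st(); f=cams.grab_frame("wrist"); save(f,"w1")
E
```

```text
t 1.75 p [ 539.8 -100.9  211.3] yaw -105.94 tz [-2.e-04 -1.e-04 -1.e+00] F [ 0.09 -0.73 -0.05] M [ 0.038 -0.05   0.004] w 51.04 q [-0.3   0.41  1.77 -0.    0.97  1.54]
```

View pics/w1.png

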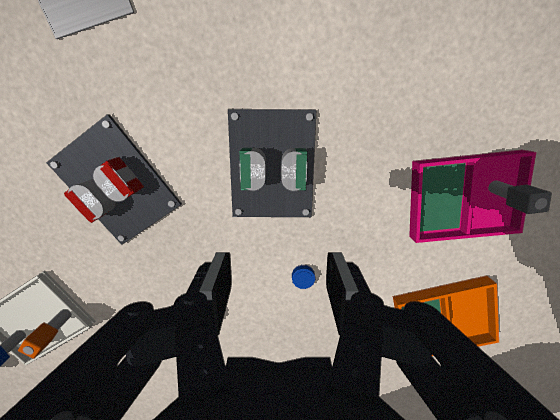

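```bash
python3 - <<'E'
from h import *
f=np.load("pics/w1.npz"); 
crop(f,222,100,106,125,6 if 0 else 5,"w1g.png")
crop(f,40,110,150,140,4,"w1n.png")
E
```

```text
(no output)
```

View pics/w1g.png

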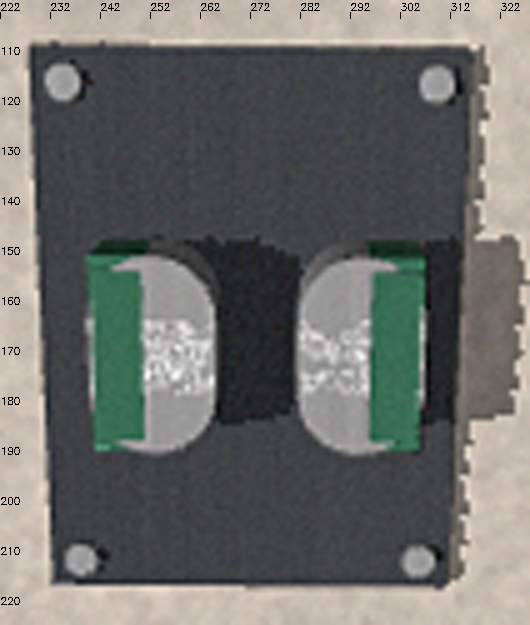

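View pics/w1n.png

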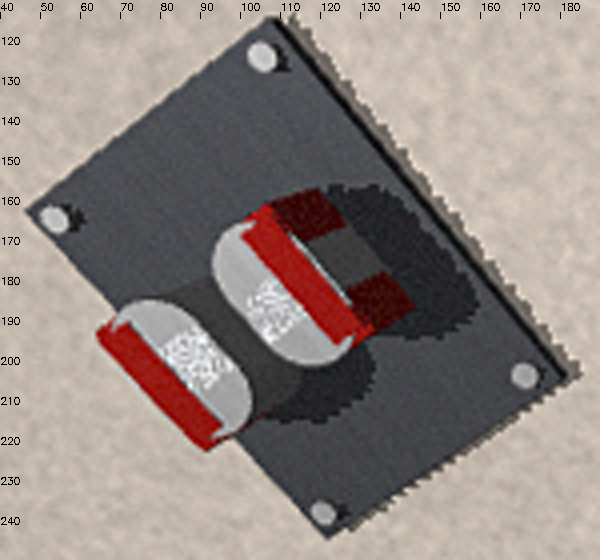

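```bash
cat >> h.py <<'E'
def PP(f,x,y,x0,y0,s,z): return px2w(f,x0+(x+.5)/s-.5,y0+(y+.5)/s-.5,z)
def fitr(f,name,C,x0,y0,s,z):
    W=np.array([PP(f,x,y,x0,y0,s,z) for x,y in C]); c=W.mean(0)
    ax=(W[0]+W[1]-W[2]-W[3])/2; ay=(W[0]+W[3]-W[1]-W[2])/2
    a,b=np.degrees(np.arctan2(ax[1],ax[0])),np.degrees(np.arctan2(-ay[0],ay[1]))
    print(name,c.round(4),"Lx",np.linalg.norm(ax).round(4),"Ly",np.linalg.norm(ay).round(4),"yaw",a.round(2),b.round(2))
    return c,(a+b)/2
def loc(c,yaw,p):
    t=np.radians(yaw);d=(p-c)[:2]; return (1000*np.array([d[0]*np.cos(t)+d[1]*np.sin(t),-d[0]*np.sin(t)+d[1]*np.cos(t)])).round(2)
E
python3 - <<'E'
from h import *
f=np.load("pics/w1.npz")
c,y=fitr(f,"go",[(30,45),(472,45),(448,587),(52,585)],222,100,5,.006)
for n,p in dict(inL=(216,350),inR=(298,350),outL=(92,350),outR=(424,350),frontL=(155,453),frontR=(358,453),backL=(150,257),backR=(358,259)).items(): print(n,loc(c,y,PP(f,*p,222,100,5,.034)))
c,y=fitr(f,"nogo",[(270,15),(568,376),(328,538),(27,210)][0:1]+[(568,376),(328,538),(27,210)],40,110,4,.006)
c,y=fitr(f,"nogo",[(27,210),(270,15),(568,376),(328,538)],40,110,4,.006)
for n,p in dict(frontL=(240,436),).items(): print(n,loc(c,y,PP(f,*p,40,110,4,.034)))
# nogo inner edges: sample points
for n,p in dict(inL=(228,352),inR=(238,306),).items(): print(n,loc(c,y,PP(f,*p,40,110,4,.034)))
E
```

```text
go [ 0.5564 -0.0975  0.006 ] Lx 0.1295 Ly 0.0993 yaw -16.42 -16.07
inL [1.35 6.97]
inR [  1.45 -11.02]
outL [ 1.19 34.18]
outR [  1.61 -38.66]
frontL [-22.19  20.87]
frontR [-21.93 -24.69]
backL [21.55 20.99]
backR [ 21.39 -23.74]
nogo [0.5877 0.0908 0.006 ] Lx 0.0997 Ly 0.1288 yaw -72.21 -72.1
nogo [0.5877 0.0908 0.006 ] Lx 0.1288 Ly 0.0997 yaw 17.9 17.79
frontL [-23.62  27.29]
inL [-3.28 11.86]
inR [ 4.88 -0.13]
```

>>> send_rows --series '[[0.2, [-14, 42.9, -5], 16], [0.2, [-14, 42.9, -5], 16], [0.2, [-14, 42.9, -5], 16], [0.2, [-14, 42.9, -5], 16], [0.2, [-14, 42.9, -5], 16], [0.2, [-14, 42.9, -5], 16], [0.2, [-14, 42.9, -5], 16], [0.2, [-14, 42.9, -5], 16], [0.2, [-14, 42.9, -5], 16], [0.2, [-14, 42.9, -5], 16], [0.2, [-14, 42.9, -5], 16], [0.2, [-14, 42.9, -5], 16]]'

```text
clock: 3.0
tool_pos: [0.4008, 0.3277, 0.1615]
ee_rot: [0.707, -0.707, 0.0, 0.0]
contact_force: [0.2, 0.0, -0.3]
width: 0.0513
```

```bash
python3 - <<'E'
from h import *
st(); f=cams.grab_frame("wrist"); save(f,"w2")
E
```

```text
t 3.0 p [400.8 327.7 161.5] yaw -89.97 tz [ 1.e-04 -2.e-04 -1.e+00] F [ 0.2   0.01 -0.34] M [ 0.005 -0.037 -0.007] w 51.29 q [ 0.56  0.43  1.9  -0.    0.81  2.13]
```

View pics/w2.png

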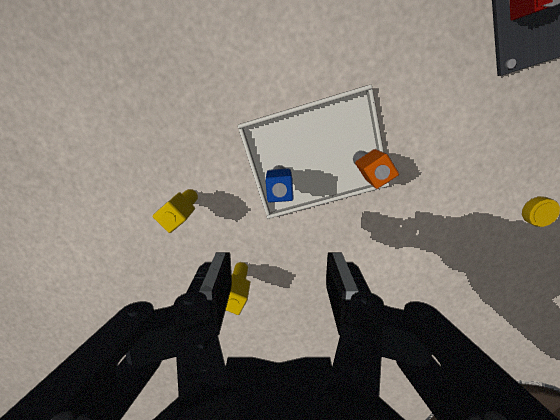

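```bash
python3 - <<'E'
from h import *
f=np.load("pics/w2.npz")
crop(f,255,155,60,60,10,"w2p.png")
crop(f,145,170,150,150,4,"w2y.png")
print(px2w(f,280,189,.071),px2w(f,382,172,.071),px2w(f,172,216,.067),px2w(f,236,308,.067))
E
```

```text
[0.41929955 0.32603367 0.071     ] [0.43349998 0.24441905 0.071     ] [0.39413484 0.41834107 0.067     ] [0.300047   0.36778526 0.067     ]
```

View pics/w2p.png

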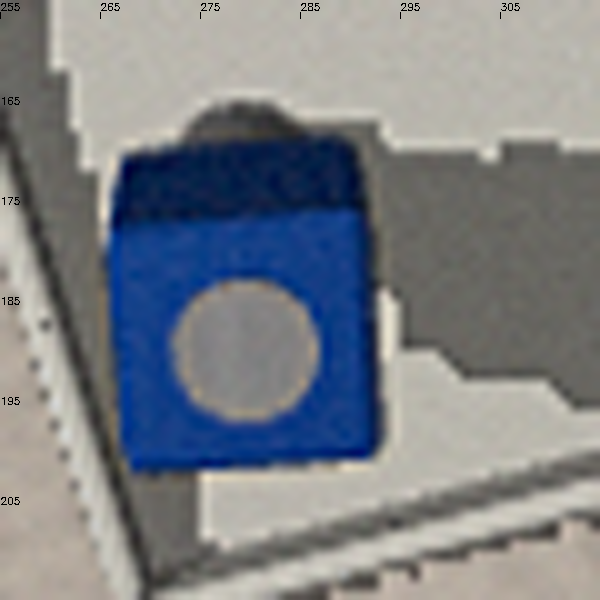

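```bash
python3 - <<'E'
from h import *
f=np.load("pics/w2.npz")
print(fitr(f,"pin",[(108,224),(360,208),(380,457),(133,470)],255,155,10,.071))
E
```

```text
pin [0.4196 0.3268 0.071 ] Lx 0.021 Ly 0.0204 yaw 5.13 3.5
(array([0.41955478, 0.32678415, 0.071     ]), np.float64(4.316324696617115))
```

>>> send_rows --series '[[0.2, [1.9, -0.07, 0], 4.3], [0.2, [1.9, -0.07, -3], 4.3], [0.2, [1.9, -0.07, -6], 4.3], [0.2, [1.9, -0.07, -9], 4.3], [0.2, [1.9, -0.07, -11], 4.3], [0.2, [1.9, -0.07, -12.2], 4.3], [0.2, [1.9, -0.07, -12.2], 4.3], [0.2, [1.9, -0.07, -12.2], 4.3], [0.2, [1.9, -0.07, -12.2], 4.3]]'

```text
clock: 3.95
tool_pos: [0.4198, 0.3283, 0.0404]
ee_rot: [0.734, -0.68, 0.0, -0.001]
contact_force: [-1.0, 0.2, -0.4]
width: 0.0508
```

```bash
python3 - <<'E'
from h import *
st(); f=cams.grab_frame("wrist"); save(f,"w3")
E
```

```text
t 3.95 p [419.8 328.3  40.4] yaw -85.62 tz [ 1.5e-03  8.0e-04 -1.0e+00] F [-1.03  0.24 -0.37] M [ 0.017  0.026 -0.022] w 50.85 q [ 0.54  0.64  1.95 -0.    0.55  2.03]
```

View pics/w3.png

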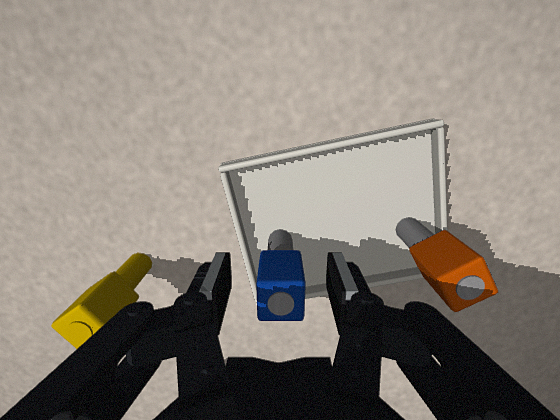

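>>> send_rows --series '[[-1, [0, 0, 0], 0], [-1, [0, 0, 0], 0], [-1, [0, 0, 0], 0], [-1, [0, 0, 0], 0], [-1, [0, 0, 0], 0], [-1, [0, 0, 0], 0], [-1, [0, 0, 0], 0], [-1, [0, 0, 0], 0]]' --force 60

```text
clock: 4.8
tool_pos: [0.4194, 0.3284, 0.0398]
ee_rot: [0.734, -0.679, 0.0, -0.0]
contact_force: [-0.3, -0.1, 6.3]
width: 0.0211
```

```bash
python3 - <<'E'
from h import *
st(); f=cams.grab_frame("wrist"); save(f,"w4")
E
```

```text
t 4.8 p [419.4 328.4  39.8] yaw -85.58 tz [ 7.e-04  3.e-04 -1.e+00] F [-0.29 -0.07  6.32] M [-0.083  0.158 -0.013] w 21.11 q [ 0.54  0.64  1.95 -0.    0.55  2.03]
```

View pics/w4.png

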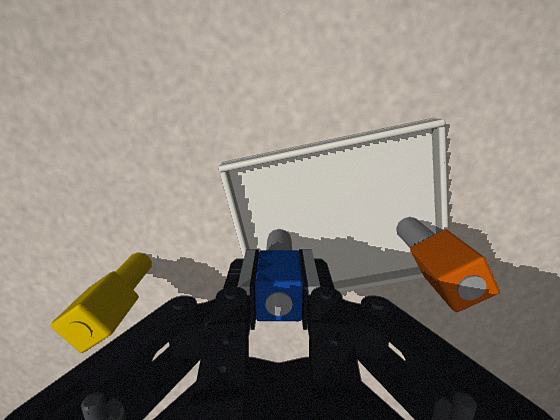

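>>> send_rows --series '[[-1, [0, 0, 1], 0], [-1, [0, 0, 4], 0], [-1, [0, 0, 8], 0], [-1, [0, 0, 12], 0], [-1, [2, -9, 12], -4], [-1, [3, -14, 12], -8], [-1, [4, -18, 12], -12], [-1, [5, -23, 12], -16], [-1, [6, -28, 12], -20.6], [-1, [7, -33, 12], -20.6], [-1, [8, -37, 12], -20.6], [-1, [8.8, -41.4, 12], -20.6], [-1, [8.8, -41.4, 10], -20.6], [-1, [8.8, -41.4, 8], -20.6], [-1, [8.8, -41.4, 6], -20.6], [-1, [8.8, -41.4, 6], -20.6], [-1, [8.8, -41.4, 6], -20.6]]'

```text
clock: 6.55
tool_pos: [0.5072, -0.0857, 0.0999]
ee_rot: [-0.601, 0.8, 0.0, -0.0]
contact_force: [0.0, 0.4, -1.0]
width: 0.0211
```

```bash
python3 - <<'E'
from h import *
st(); f=cams.grab_frame("wrist"); save(f,"w5"); f=cams.grab_frame("side"); save(f,"s5")
E
```

```text
t 6.55 p [507.2 -85.7  99.9] yaw -106.19 tz [-4.e-04  0.e+00 -1.e+00] F [ 0.04  0.41 -0.96] M [ 0.018  0.032 -0.033] w 21.06 q [-0.3   0.52  1.96 -0.    0.66  1.56]
```

View pics/w5.png

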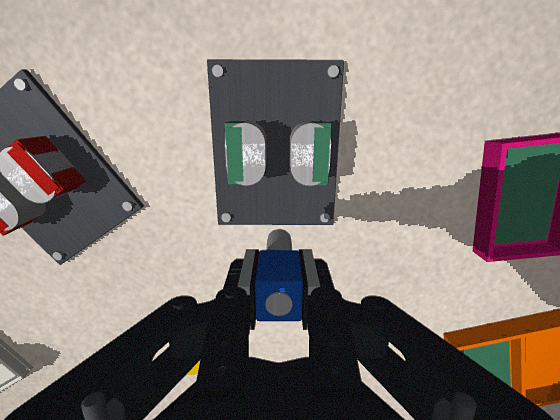

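View pics/s5.png

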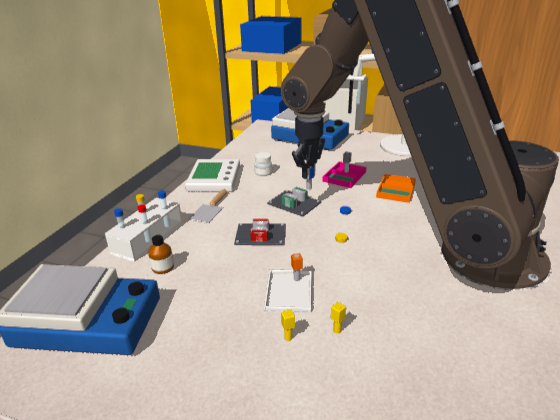

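```bash
python3 - <<'E'
from h import *
f=np.load("pics/w5.npz")
crop(f,200,110,150,150,4,"w5g.png")
crop(f,200,50,150,185,3,"w5h.png")
E
```

```text
(no output)
```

View pics/w5g.png

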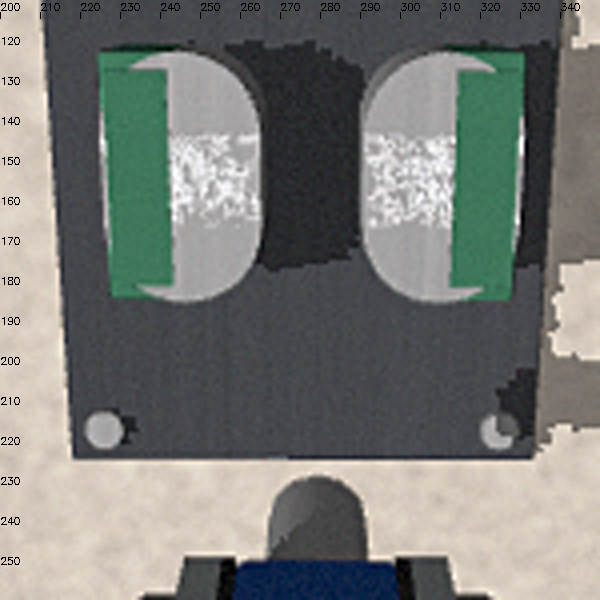

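View pics/w5h.png

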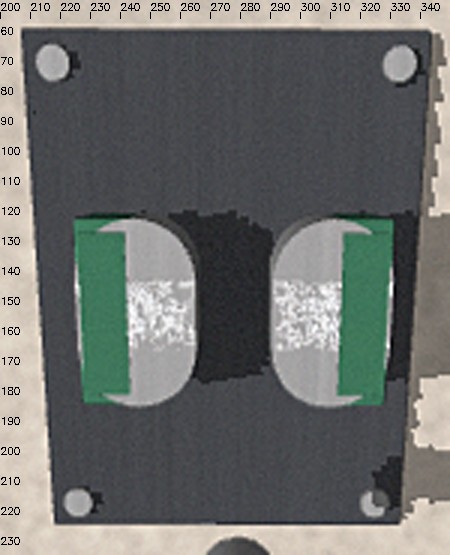

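```bash
python3 - <<'E'
from h import *
f=np.load("pics/w5.npz")
c,y=fitr(f,"go",[(22,29),(432,31),(401,522),(55,522)],200,50,3,.006)
for n,p in dict(inL=(262,170),inR=(360,170),frontL=(186,302),frontR=(440,302),backL=(190,52),backR=(435,52)).items():
    P=PP(f,*p,200,110,4,.034); print(n,P.round(4),loc(c,y,P))
mid=(PP(f,262,170,200,110,4,.034)+PP(f,360,170,200,110,4,.034))/2
tcp=readout.get_obs()["tool_pos"]
print("tcp in gauge",loc(c,y,tcp),"mid rel", loc(c,y,mid), "pin shank at z.08", loc(c,y,(PP(f,268,545,200,110,4,.08)+PP(f,367,545,200,110,4,.08))/2))
E
```

```text
go [ 0.5565 -0.0976  0.006 ] Lx 0.1279 Ly 0.0991 yaw -16.22 -16.28
inL [ 0.5599 -0.0913  0.034 ] [1.59 7.03]
inR [ 0.5552 -0.1078  0.034 ] [  1.61 -10.13]
frontL [ 0.541  -0.0711  0.034 ] [-22.29  21.13]
frontR [ 0.5281 -0.1154  0.034 ] [-22.22 -24.98]
backL [ 0.5824 -0.0854  0.034 ] [21.5 19. ]
backR [ 0.5708 -0.1253  0.034 ] [ 21.57 -22.58]
tcp in gauge [-50.22  -2.16] mid rel [ 1.6  -1.55] pin shank at z.08 [-48.1   -2.71]
```

>>> send_rows --series '[[-1, [0.02, 0.08, -2], 0], [-1, [0.02, 0.08, -4], 0], [-1, [0.02, 0.08, -5], 0], [-1, [0.02, 0.08, -5], 0], [-1, [0.7, -0.12, -5], 0], [-1, [1.36, -0.31, -5], 0], [-1, [1.36, -0.31, -5], 0], [-1, [1.36, -0.31, -5], 0]]'

```text
clock: 7.45
tool_pos: [0.5211, -0.089, 0.0497]
ee_rot: [-0.6, 0.8, -0.0, 0.0]
contact_force: [-0.8, -0.5, -0.9]
width: 0.0212
```

```bash
python3 - <<'E'
from h import *
st(); f=cams.grab_frame("wrist"); save(f,"w6"); crop(f,195,110,160,150,5,"w6g.png")
f=cams.grab_frame("side"); save(f,"s6"); crop(f,255,150,80,70,8,"s6c.png")
E
```

```text
t 7.45 p [521.1 -89.   49.7] yaw -106.2 tz [ 5.e-04 -3.e-04 -1.e+00] F [-0.84 -0.52 -0.91] M [ 0.041 -0.062 -0.022] w 21.24 q [-0.29  0.62  1.96 -0.    0.57  1.56]
```

View pics/w6g.png

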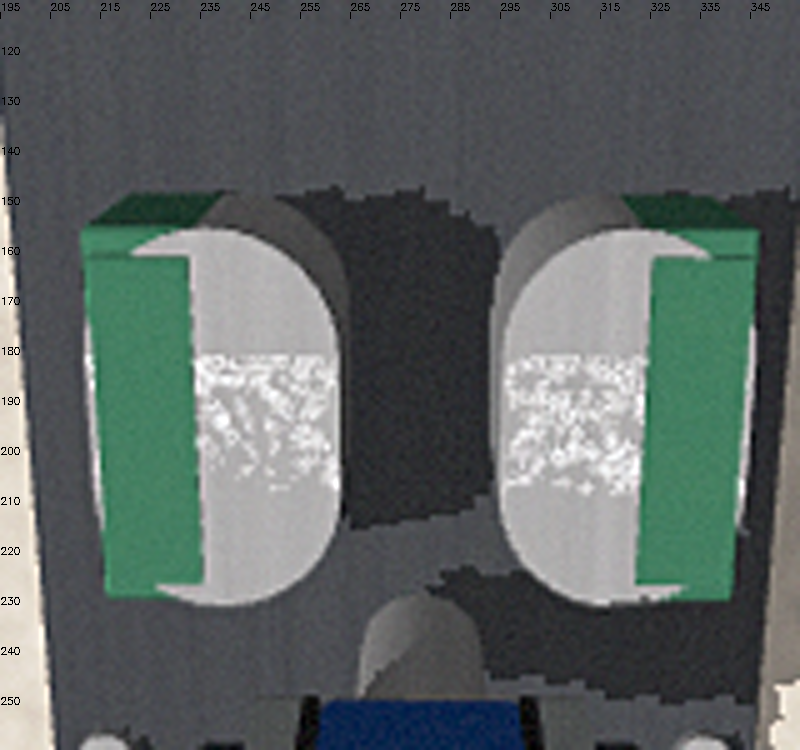

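View pics/s6c.png

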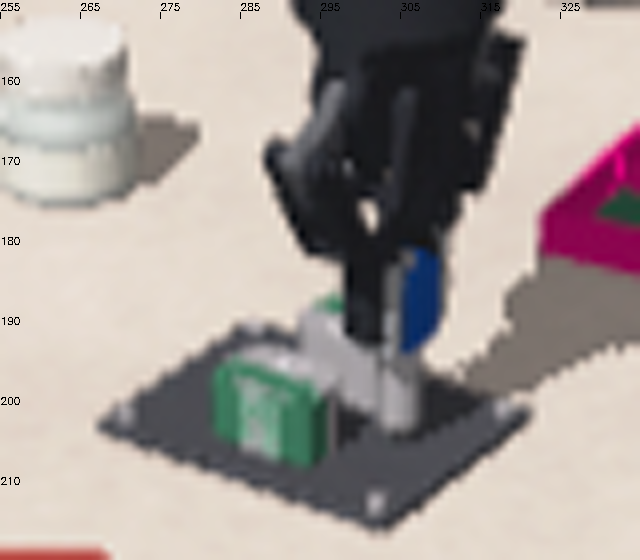

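>>> send_rows --series '[[-1, [0.38, -0.11, 0], 0], [-1, [0.77, -0.22, 0], 0], [-1, [1.15, -0.33, 0], 0], [-1, [1.54, -0.45, 0], 0], [-1, [1.92, -0.56, 0], 0], [-1, [2.4, -0.7, 0], 0], [-1, [2.4, -0.7, 0], 0]]'

```text
clock: 8.25
tool_pos: [0.5455, -0.0961, 0.0493]
ee_rot: [-0.6, 0.8, -0.0, 0.0]
contact_force: [0.3, -0.4, -0.5]
width: 0.0216
```

```bash
python3 - <<'E'
from h import *
st(); f=cams.grab_frame("wrist"); save(f,"w7"); crop(f,195,110,160,150,5,"w7g.png")
E
```

```text
t 8.25 p [545.5 -96.1  49.3] yaw -106.2 tz [ 5.e-04 -3.e-04 -1.e+00] F [ 0.33 -0.42 -0.53] M [-0.028  0.011 -0.018] w 21.64 q [-0.29  0.64  1.89 -0.    0.61  1.56]
```

View pics/w7g.png

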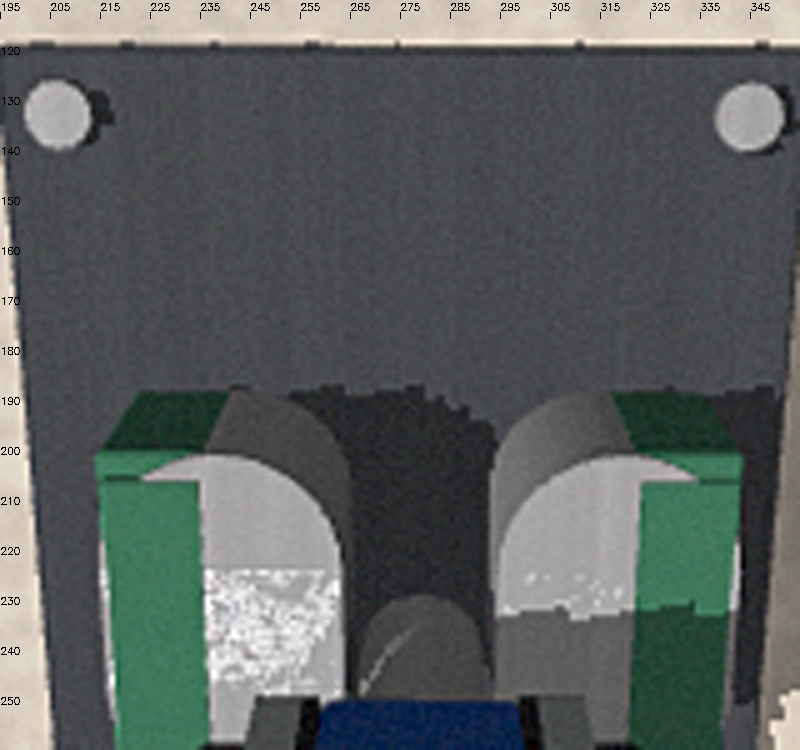

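>>> send_rows --series '[[-1, [0.4, -0.1, 0], 0], [-1, [0.8, -0.21, 0], 0], [-1, [1.2, -0.33, 0], 0], [-1, [1.6, -0.45, 0], 0], [-1, [2.0, -0.56, 0], 0], [-1, [2.4, -0.68, 0], 0], [-1, [2.8, -0.79, 0], 0], [-1, [3.2, -0.91, 0], 0], [-1, [3.6, -1.03, 0], 0], [-1, [4.0, -1.14, 0], 0], [-1, [4.4, -1.26, 0], 0], [-1, [4.9, -1.4, 0], 0], [-1, [4.9, -1.4, 0], 0]]'

```text
clock: 9.6
tool_pos: [0.5945, -0.1101, 0.0493]
ee_rot: [-0.6, 0.8, -0.0, 0.0]
contact_force: [-0.3, -0.8, -0.5]
width: 0.0211
```

```bash
python3 - <<'E'
from h import *
st(); f=cams.grab_frame("wrist"); save(f,"w8");f=cams.grab_frame("side"); save(f,"s8"); crop(f,255,150,80,70,8,"s8c.png")
E
```

```text
t 9.6 p [ 594.5 -110.1   49.3] yaw -106.2 tz [ 5.e-04 -2.e-04 -1.e+00] F [-0.29 -0.85 -0.49] M [-0.022  0.006  0.001] w 21.11 q [-0.29  0.69  1.76 -0.    0.69  1.56]
```

View pics/w8.png

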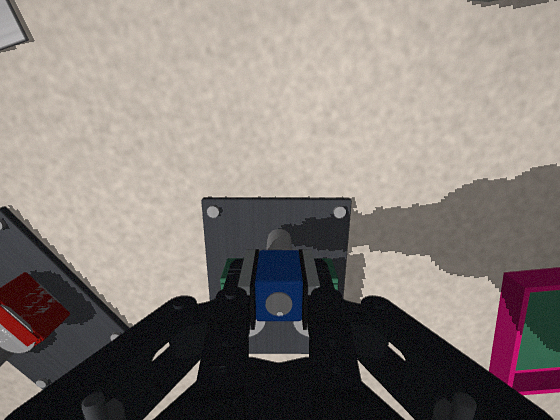

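View pics/s8c.png

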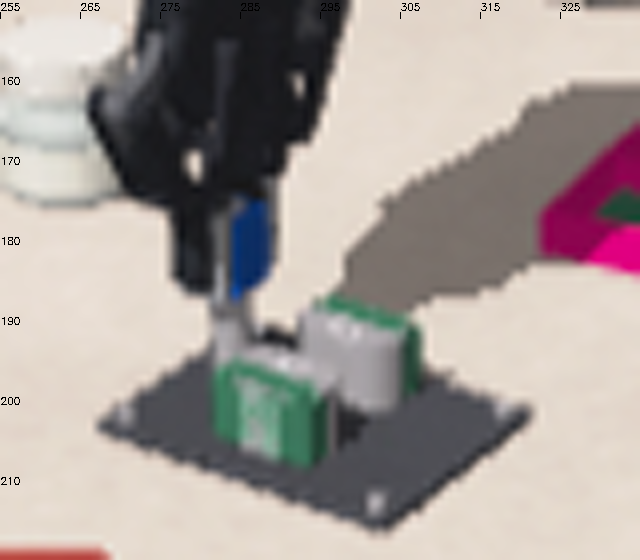

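>>> send_rows --series '[[-1, [0, 0, 3], 0], [-1, [0, 0, 6], 0], [-1, [0, 0, 8], 0], [-1, [-1, 4, 8], 8], [-1, [-2, 8, 8], 16], [-1, [-3, 12, 8], 24], [-1, [-4, 16, 8], 32], [-1, [-5.6, 19.1, 8], 34.1], [-1, [-5.6, 19.1, 6], 34.1], [-1, [-5.6, 19.1, 5], 34.1], [-1, [-5.6, 19.1, 5], 34.1], [-1, [-5.6, 19.1, 5], 34.1]]'

```text
clock: 10.9
tool_pos: [0.5381, 0.0805, 0.0994]
ee_rot: [0.808, -0.589, -0.0, 0.0]
contact_force: [0.8, 0.2, -1.5]
width: 0.0213
```

```bash
python3 - <<'E'
from h import *
st(); f=cams.grab_frame("wrist"); save(f,"w9"); crop(f,200,50,160,185,3,"w9h.png"); crop(f,195,110,160,150,5,"w9g.png")
E
```

```text
t 10.9 p [538.1  80.5  99.4] yaw -72.16 tz [-3.e-04 -1.e-04 -1.e+00] F [ 0.76  0.23 -1.54] M [ 0.04  -0.001 -0.02 ] w 21.3 q [ 0.03  0.55  1.89 -0.    0.7   1.29]
```

View pics/w9.png

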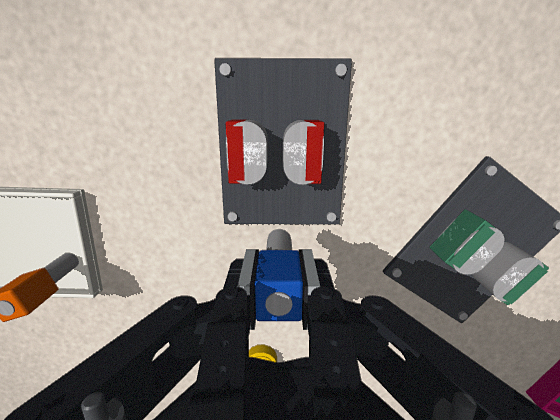

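View pics/w9g.png

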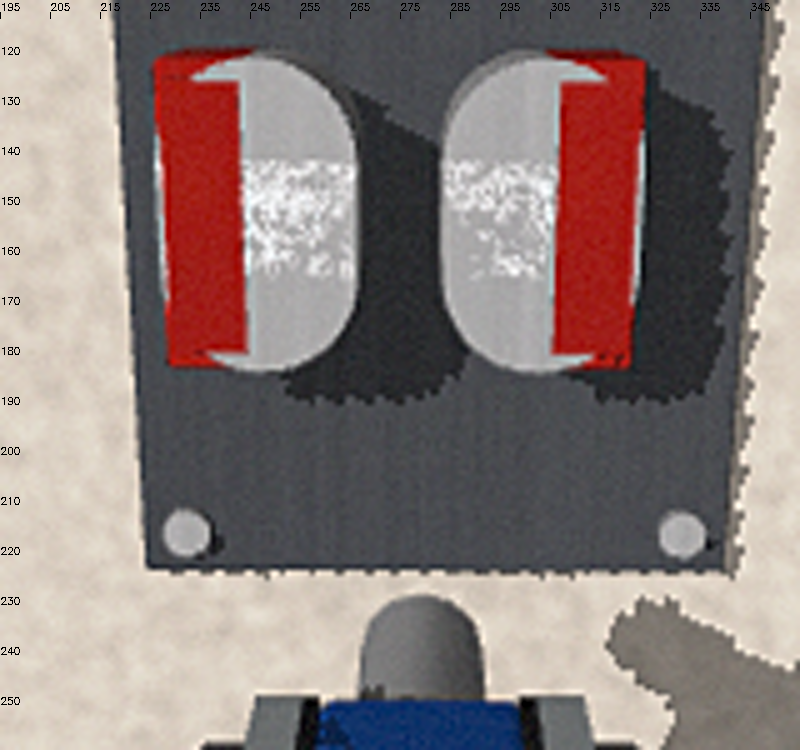

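View pics/w9h.png

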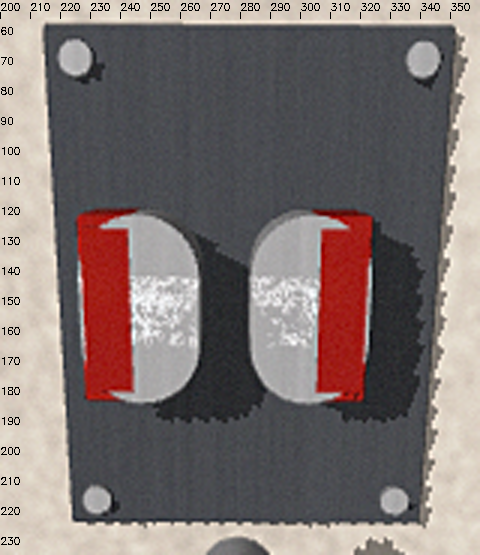

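```bash
python3 - <<'E'
from h import *
f=np.load("pics/w9.npz")
c,y=fitr(f,"nogo",[(45,25),(454,27),(421,522),(73,522)],200,50,3,.006)
for n,p in dict(inL=(358,260),inR=(441,260),front=(268,372),fr=(530,372),bl=(268,55),br=(530,55)).items():
    P=PP(f,*p,195,110,5,.034); print(n,P.round(4),loc(c,y,P))
o=readout.get_obs()["tool_pos"]; print(loc(c,y,o))
E
```

```text
nogo [0.5877 0.0924 0.006 ] Lx 0.1285 Ly 0.0989 yaw 17.83 17.75
inL [0.5789 0.102  0.034 ] [-5.51 11.75]
inR [0.5825 0.0908 0.034 ] [-5.49  0.03]
front [0.5593 0.1095 0.034 ] [-21.83  24.96]
fr [0.5709 0.0735 0.034 ] [-21.77 -12.95]
bl [0.6018 0.1217 0.034 ] [22.34 23.59]
br [0.6126 0.088  0.034 ] [ 22.39 -11.82]
[-50.77   3.73]
```

>>> send_rows --series '[[-1, [-0.08, 0.26, -2], 0], [-1, [-0.08, 0.26, -4], 0], [-1, [-0.08, 0.26, -5], 0], [-1, [-0.08, 0.26, -5], 0], [-1, [0.6, 0.48, -5], 0], [-1, [1.25, 0.69, -5], 0], [-1, [1.25, 0.69, -5], 0], [-1, [1.25, 0.69, -5], 0]]'

```text
clock: 11.75
tool_pos: [0.5506, 0.0881, 0.0497]
ee_rot: [0.809, -0.588, 0.0, -0.0]
contact_force: [-0.1, -0.9, -1.1]
width: 0.0213
```

```bash
python3 - <<'E'
from h import *
st(); f=cams.grab_frame("wrist"); save(f,"w10"); crop(f,195,110,160,150,5,"w10g.png")
E
```

```text
t 11.75 p [550.6  88.1  49.7] yaw -72.09 tz [ 8.e-04 -1.e-04 -1.e+00] F [-0.12 -0.93 -1.14] M [ 0.011  0.03  -0.017] w 21.33 q [ 0.04  0.64  1.88 -0.    0.61  1.3 ]
```

View pics/w10g.png

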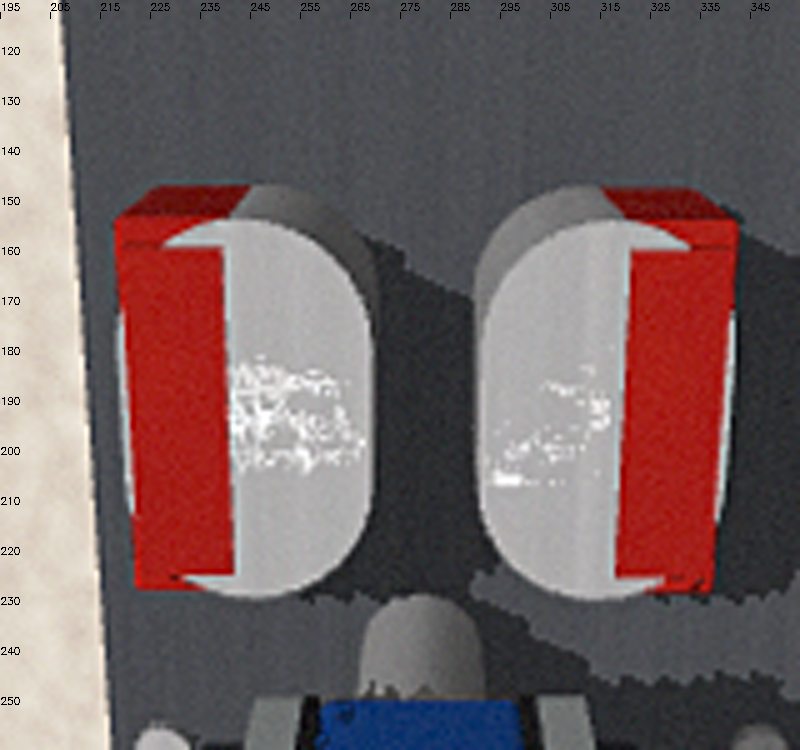

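>>> send_rows --series '[[-1, [0.02, -0.06, 0], 0], [-1, [0.5, 0.09, 0], 0], [-1, [0.97, 0.25, 0], 0], [-1, [1.26, 0.34, 0], 0], [-1, [1.26, 0.34, 0], 0], [-1, [1.26, 0.34, 0], 0]]'

```text
clock: 12.4
tool_pos: [0.5628, 0.0915, 0.0492]
ee_rot: [0.809, -0.588, -0.0, 0.0]
contact_force: [-0.1, -0.4, -1.3]
width: 0.0209
```

```bash
python3 - <<'E'
from h import *
st(); f=cams.grab_frame("wrist"); save(f,"w11"); crop(f,195,140,160,120,5,"w11g.png")
E
```

```text
t 12.4 p [562.8  91.5  49.2] yaw -72.09 tz [-2.e-04 -1.e-04 -1.e+00] F [-0.12 -0.4  -1.28] M [-0.045 -0.003 -0.002] w 20.9 q [ 0.05  0.66  1.85 -0.    0.63  1.3 ]
```

View pics/w11g.png

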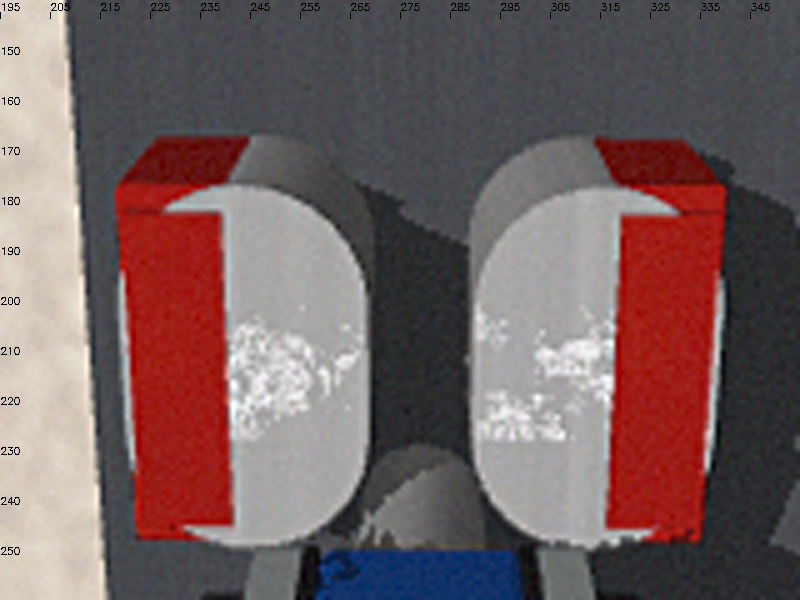

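>>> send_rows --series '[[-1, [0.1, 0.03, 0], 0], [-1, [0.19, 0.06, 0], 0], [-1, [0.29, 0.09, 0], 0], [-1, [0.29, 0.09, 0], 0], [-1, [0.29, 0.09, 0], 0]]'

```text
clock: 12.95
tool_pos: [0.5658, 0.0923, 0.0493]
ee_rot: [0.809, -0.588, 0.0, 0.0]
contact_force: [-0.2, -0.3, -1.2]
width: 0.0208
```

>>> send_rows --series '[[-1, [0.05, 0.015, 0], 0], [-1, [0.05, 0.015, 0], 0]]'

```text
clock: 13.15
tool_pos: [0.5664, 0.0925, 0.0493]
ee_rot: [0.809, -0.588, 0.0, 0.0]
contact_force: [0.2, 0.2, -1.0]
width: 0.0212
```

>>> send_rows --series '[[-1, [0.05, 0.015, 0], 0], [-1, [0.05, 0.015, 0], 0]]'

```text
clock: 13.35
tool_pos: [0.5669, 0.0926, 0.0493]
ee_rot: [0.809, -0.588, 0.0, 0.0]
contact_force: [0.3, -0.1, -0.8]
width: 0.021
```

>>> send_rows --series '[[-1, [0.05, 0.015, 0], 0], [-1, [0.05, 0.015, 0], 0]]'

```text
clock: 13.55
tool_pos: [0.5674, 0.0928, 0.0493]
ee_rot: [0.809, -0.588, 0.0, 0.0]
contact_force: [-0.7, 0.2, -0.5]
width: 0.0212
```

>>> send_rows --series '[[-1, [0.05, 0.015, 0], 0], [-1, [0.05, 0.015, 0], 0]]'

```text
clock: 13.75
tool_pos: [0.5679, 0.0929, 0.0493]
ee_rot: [0.809, -0.588, 0.0, 0.0]
contact_force: [-0.3, 0.4, -1.0]
width: 0.0213
```

>>> send_rows --series '[[-1, [0.03, 0.01, 0], 0], [-1, [0.03, 0.01, 0], 0]]'

```text
clock: 13.95
tool_pos: [0.5681, 0.093, 0.0493]
ee_rot: [0.809, -0.588, 0.0, 0.0]
contact_force: [0.1, 0.7, -1.5]
width: 0.0208
```

>>> send_rows --series '[[-1, [0.03, 0.01, 0], 0], [-1, [0.03, 0.01, 0], 0]]'

```text
clock: 14.15
tool_pos: [0.5684, 0.0931, 0.0493]
ee_rot: [0.809, -0.588, 0.0, 0.0]
contact_force: [0.0, 0.0, -1.3]
width: 0.0211
```

>>> send_rows --series '[[-1, [0.03, 0.01, 0], 0], [-1, [0.03, 0.01, 0], 0]]'

```text
clock: 14.35
tool_pos: [0.5687, 0.0933, 0.0493]
ee_rot: [0.809, -0.588, 0.0, 0.0]
contact_force: [-0.8, 0.2, -1.5]
width: 0.021
```

>>> send_rows --series '[[-1, [0.03, 0.01, 0], 0], [-1, [0.03, 0.01, 0], 0]]'

```text
clock: 14.55
tool_pos: [0.5691, 0.0933, 0.0493]
ee_rot: [0.809, -0.588, 0.0, 0.0]
contact_force: [0.8, -1.0, -0.6]
width: 0.0213
```

```bash
python3 - <<'E'
from h import *
st(); f=cams.grab_frame("wrist"); save(f,"w12"); crop(f,235,190,100,70,8,"w12g.png")
E
```

```text
t 14.55 p [569.1  93.3  49.3] yaw -72.1 tz [ 1.e-04 -1.e-04 -1.e+00] F [ 0.78 -1.01 -0.64] M [-0.031  0.012 -0.041] w 21.25 q [ 0.05  0.66  1.84 -0.    0.64  1.31]
```

View pics/w12g.png

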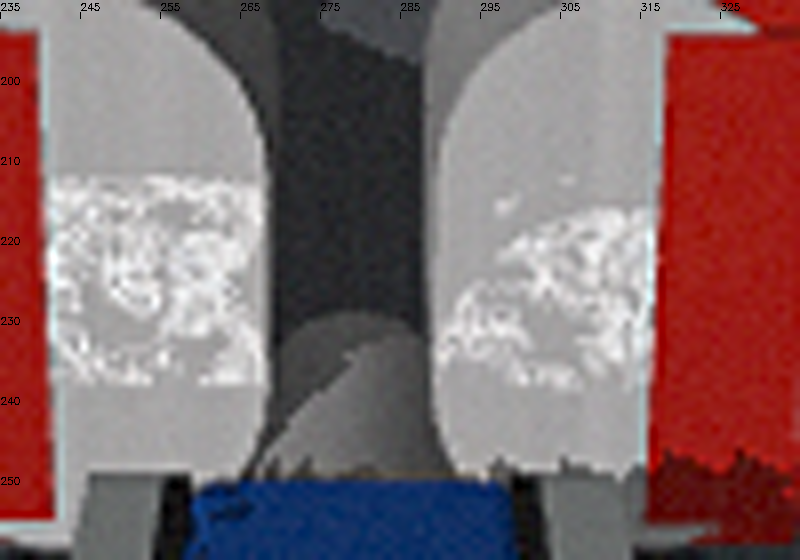

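>>> send_rows --series '[[-1, [0.03, 0.01, 0], 0], [-1, [0.03, 0.01, 0], 0]]'

```text
clock: 14.8
tool_pos: [0.5693, 0.0934, 0.0493]
ee_rot: [0.809, -0.588, 0.0, 0.0]
contact_force: [-0.0, -0.2, -1.6]
width: 0.0212
```

>>> send_rows --series '[[-1, [0.03, 0.01, 0], 0], [-1, [0.03, 0.01, 0], 0]]'

```text
clock: 15.0
tool_pos: [0.5696, 0.0935, 0.0493]
ee_rot: [0.809, -0.588, -0.0, 0.0]
contact_force: [0.5, 0.1, -1.6]
width: 0.0212
```

>>> send_rows --series '[[-1, [0.03, 0.01, 0], 0], [-1, [0.03, 0.01, 0], 0]]'

```text
clock: 15.2
tool_pos: [0.5698, 0.0937, 0.0493]
ee_rot: [0.809, -0.588, -0.0, 0.0]
contact_force: [-0.7, 0.2, -1.2]
width: 0.021
```

>>> send_rows --series '[[-1, [0.03, 0.01, 0], 0], [-1, [0.03, 0.01, 0], 0]]'

```text
clock: 15.4
tool_pos: [0.57, 0.0938, 0.0493]
ee_rot: [0.809, -0.588, -0.0, 0.0]
contact_force: [-1.3, 0.5, -1.4]
width: 0.0209
```

>>> send_rows --series '[[-1, [0.03, 0.01, 0], 0], [-1, [0.03, 0.01, 0], 0]]'

```text
clock: 15.6
tool_pos: [0.5702, 0.0939, 0.0492]
ee_rot: [0.809, -0.588, -0.0, 0.0]
contact_force: [-2.3, 1.8, -0.4]
width: 0.0212
```

>>> send_rows --series '[[-1, [0.03, 0.01, 0], 0], [-1, [0.03, 0.01, 0], 0]]'

```text
clock: 15.8
tool_pos: [0.5704, 0.094, 0.0492]
ee_rot: [0.809, -0.588, -0.0, 0.0]
contact_force: [-4.8, 1.4, -0.9]
width: 0.0215
```

>>> send_rows --series '[[-1, [0.012, 0.018, 0], 0], [-1, [0.012, 0.018, 0], 0]]'

```text
clock: 16.0
tool_pos: [0.5705, 0.0941, 0.0492]
ee_rot: [0.809, -0.588, -0.0, 0.0]
contact_force: [-4.7, 0.8, -1.3]
width: 0.0211
```

```bash
python3 - <<'E'
from h import *
st()
E
```

```text
t 16.0 p [570.5  94.1  49.2] yaw -72.09 tz [-1.2e-03 -2.0e-04 -1.0e+00] F [-4.69  0.76 -1.28] M [0.263 1.    0.04 ] w 21.08 q [ 0.05  0.66  1.83 -0.    0.65  1.31]
```

>>> send_rows --series '[[-1, [0.013, 0.022, 0], 0], [-1, [0.013, 0.022, 0], 0]]'

```text
clock: 16.2
tool_pos: [0.5705, 0.0941, 0.0492]
ee_rot: [0.809, -0.588, -0.0, 0.001]
contact_force: [-5.1, -0.6, 0.4]
width: 0.0214
```

>>> send_rows --series '[[-1, [0.01, 0.014, 0], 0], [-1, [0.01, 0.014, 0], 0], [-1, [0.01, 0.014, 0], 0]]'

```text
clock: 16.5
tool_pos: [0.5705, 0.0941, 0.0492]
ee_rot: [0.809, -0.588, -0.0, 0.001]
contact_force: [-6.0, -1.0, -0.2]
width: 0.0212
```

```bash
python3 - <<'E'
from h import *
st(); f=cams.grab_frame("wrist"); save(f,"w13"); crop(f,235,190,100,70,8,"w13g.png"); st()
f=cams.grab_frame("side"); save(f,"s13"); crop(f,225,170,80,80,8,"s13c.png");st()
E
```

```text
t 16.5 p [570.5  94.1  49.2] yaw -72.09 tz [-1.6e-03 -5.0e-04 -1.0e+00] F [-6.05 -1.04 -0.24] M [-0.191  1.109  0.038] w 21.19 q [ 0.05  0.66  1.83 -0.    0.65  1.31]
t 16.55 p [570.5  94.1  49.2] yaw -72.09 tz [-1.6e-03 -5.0e-04 -1.0e+00] F [-5.38 -1.05  1.14] M [-0.193  1.153 -0.033] w 21.26 q [ 0.05  0.66  1.83 -0.    0.65  1.31]
t 16.6 p [570.5  94.1  49.2] yaw -72.09 tz [-1.6e-03 -5.0e-04 -1.0e+00] F [-6.59 -1.15 -0.1 ] M [-0.206  1.181  0.023] w 21.28 q [ 0.05  0.66  1.83 -0.    0.65  1.31]
```

View pics/w13g.png

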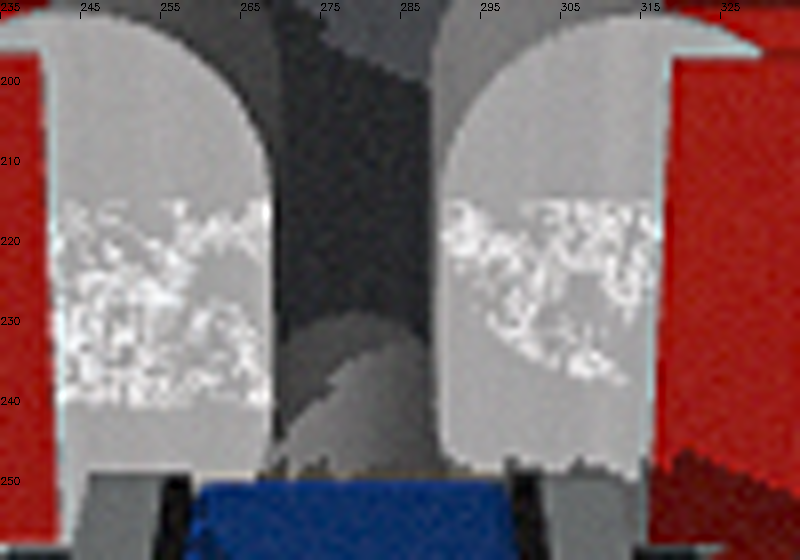

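View pics/s13c.png

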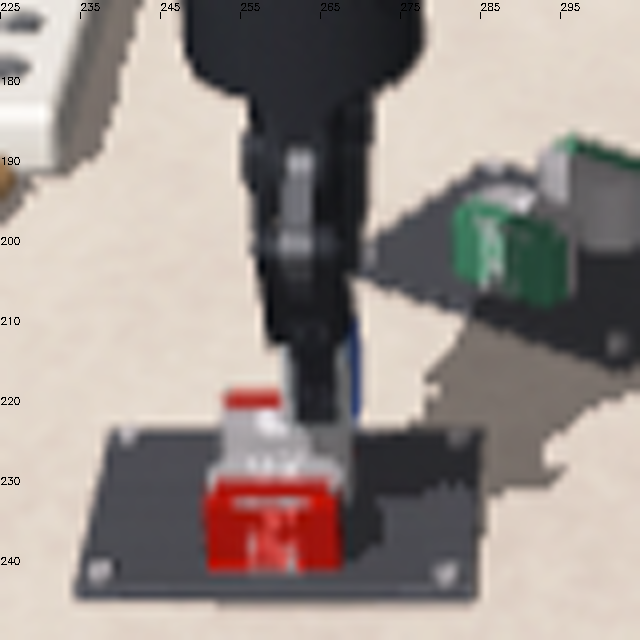

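>>> send_rows --series '[[-1, [0, 0, 0], 0], [-1, [0, 0, 0], 0], [-1, [0, 0, 0], 0]]'

```text
clock: 16.9
tool_pos: [0.5706, 0.0942, 0.0492]
ee_rot: [0.809, -0.588, -0.0, 0.001]
contact_force: [-5.5, -1.4, 0.0]
width: 0.021
```

>>> send_rows --series '[[-1, [0, 0, 0], 0], [-1, [0, 0, 0], 0]]'

```text
clock: 17.1
tool_pos: [0.5705, 0.0941, 0.0492]
ee_rot: [0.809, -0.588, -0.0, 0.001]
contact_force: [-5.8, -0.8, 0.4]
width: 0.0207
```

>>> send_rows --series '[[-1, [-0.3, -0.1, 0], 0], [-1, [-1.2, -0.4, 0], 0], [-1, [-2.9, -0.92, 0], 0], [-1, [-2.9, -0.92, 4], 0], [-1, [-2.9, -0.92, 8], 0], [-1, [-4, -5, 8], -6], [-1, [-5, -9, 8], -12], [-1, [-6, -13, 8], -18], [-1, [-7, -18, 8], -24], [-1, [-8, -23, 8], -27.7], [-1, [-9, -28, 8], -27.7], [-1, [-10, -33, 8], -27.7], [-1, [-11.1, -37.5, 8], -27.7], [-1, [-11.1, -37.5, 8], -27.7], [-1, [-11.1, -37.5, 8], -27.7]]'

```text
clock: 18.6
tool_pos: [0.4594, -0.2815, 0.1293]
ee_rot: [-0.643, 0.766, -0.0, 0.0]
contact_force: [0.9, 0.3, -0.9]
width: 0.0207
```

```bash
python3 - <<'E'
from h import *
st(); f=cams.grab_frame("wrist"); save(f,"w14"); f=cams.grab_frame("top"); save(f,"t14"); crop(f,380,200,80,80,8,"t14c.png")
E
```

```text
t 18.6 p [ 459.4 -281.5  129.3] yaw -99.94 tz [ 4.e-04 -5.e-04 -1.e+00] F [ 0.87  0.31 -0.86] M [ 0.042 -0.045 -0.025] w 20.73 q [-0.67  0.5   1.88 -0.    0.76  1.07]
```

View pics/w14.png

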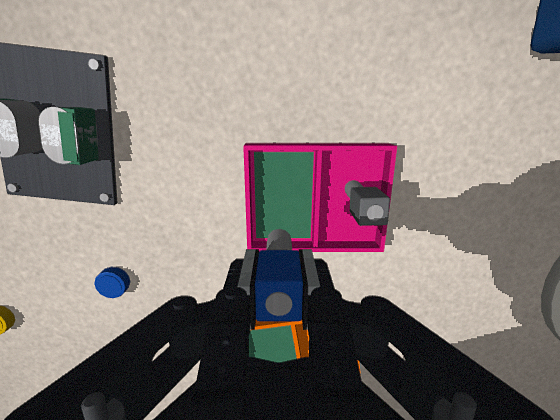

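```bash
python3 - <<'E'
from h import *
f=np.load("pics/w14.npz")
c,y=fitr(f,"rack",[(245.5,144),(396,144),(385,250.5),(247.5,250)],0,0,1,.02)
t=np.radians(y); print(c[:2]+np.array([-np.sin(t),np.cos(t)])*.0315, "grey",px2w(f,375,212,.071), loc(c,y,readout.get_obs()["tool_pos"]))
E
```

```text
rack [ 0.4561 -0.3175  0.02  ] Lx 0.0993 Ly 0.1283 yaw -9.74 -10.04
[ 0.46149903 -0.28644135] grey [ 0.45757691 -0.3521997   0.071     ] [-2.57 37.77]
```

>>> send_rows --series '[[-1, [0.1, -0.35, -2], 0], [-1, [0.1, -0.35, -5], 0], [-1, [0.1, -0.35, -7.5], 0], [-1, [0.1, -0.35, -8.4], 0], [-1, [0.1, -0.35, -8.7], 0], [-1, [0.1, -0.35, -8.7], 0], [-1, [0.1, -0.35, -8.7], 0]]'

```text
clock: 19.4
tool_pos: [0.4617, -0.2841, 0.0434]
ee_rot: [-0.644, 0.765, -0.001, 0.0]
contact_force: [-0.5, 0.4, -0.2]
width: 0.0212
```

>>> send_rows --series '[[-1, [0, 0, -0.08], 0], [-1, [0, 0, -0.15], 0], [-1, [0, 0, -0.15], 0]]'

```text
clock: 19.7
tool_pos: [0.4612, -0.2841, 0.0411]
ee_rot: [-0.644, 0.765, -0.0, 0.0]
contact_force: [1.2, -0.1, -1.6]
width: 0.0213
```

>>> send_rows --series '[[-1, [0, 0, -0.05], 0], [-1, [0, 0, -0.05], 0]]'

```text
clock: 19.9
tool_pos: [0.4612, -0.2841, 0.0404]
ee_rot: [-0.644, 0.765, -0.0, -0.0]
contact_force: [0.9, 1.2, -0.9]
width: 0.0212
```

>>> send_rows --series '[[-1, [0, 0, -0.04], 0], [-1, [0, 0, -0.04], 0]]'

```text
clock: 20.1
tool_pos: [0.4612, -0.2841, 0.0399]
ee_rot: [-0.644, 0.765, -0.0, -0.0]
contact_force: [-0.1, 0.4, -1.0]
width: 0.0209
```

>>> send_rows --series '[[-1, [0, 0, -0.04], 0], [-1, [0, 0, -0.04], 0]]'

```text
clock: 20.3
tool_pos: [0.4612, -0.2841, 0.0398]
ee_rot: [-0.644, 0.765, -0.0, -0.0]
contact_force: [-0.8, 1.0, 3.9]
width: 0.0212
```

```bash
python3 - <<'E'
from h import *
st(); f=cams.grab_frame("wrist"); save(f,"w15"); f=cams.grab_frame("side"); save(f,"s15"); crop(f,310,140,70,60,9,"s15c.png")
E
```

```text
t 20.3 p [ 461.2 -284.1   39.8] yaw -99.79 tz [ 2.e-04 -3.e-04 -1.e+00] F [-0.83  0.95  3.9 ] M [ 0.146  0.206 -0.044] w 21.2 q [-0.67  0.65  1.93 -0.    0.57  1.07]
```

View pics/w15.png

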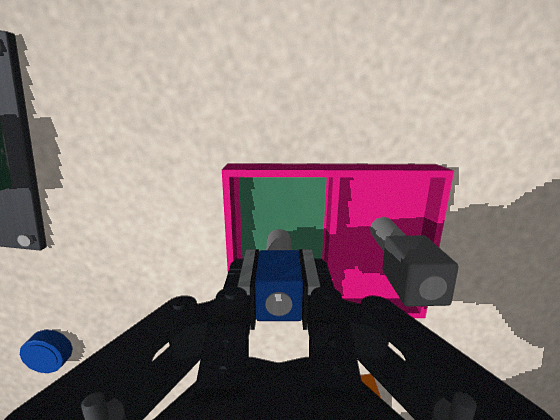

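View pics/s15c.png

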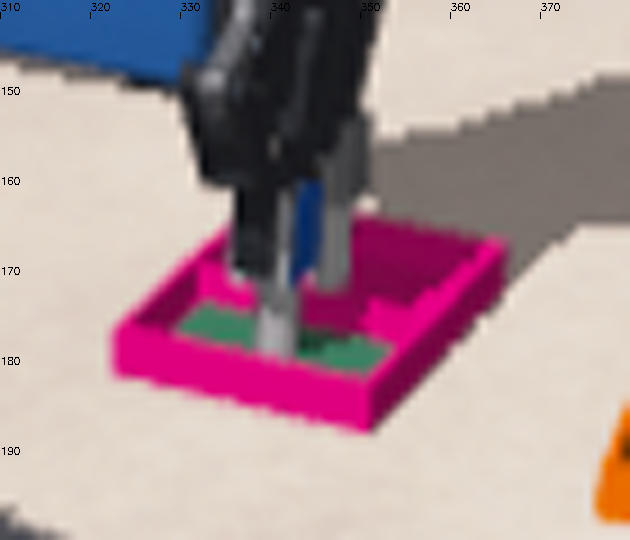

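>>> send_rows --series '[[-0.4, [0, 0, 0], 0], [-0.3, [0, 0, 0], 0], [-0.2, [0, 0, 0], 0], [-0.15, [0, 0, 0], 0], [-0.15, [0, 0, 0], 0], [-0.15, [0, 0, 0], 0]]'

```text
clock: 21.0
tool_pos: [0.4612, -0.284, 0.0395]
ee_rot: [-0.644, 0.765, -0.0, -0.0]
contact_force: [-0.5, -0.2, 0.0]
width: 0.0362
```

```bash
python3 - <<'E'
from h import *
st(); f=cams.grab_frame("wrist"); save(f,"w16")
E
```

```text
t 21.0 p [ 461.2 -284.    39.5] yaw -99.79 tz [-0.e+00 -1.e-04 -1.e+00] F [-0.47 -0.18  0.02] M [-0.019  0.06   0.043] w 36.16 q [-0.67  0.65  1.93 -0.    0.57  1.07]
```

View pics/w16.png

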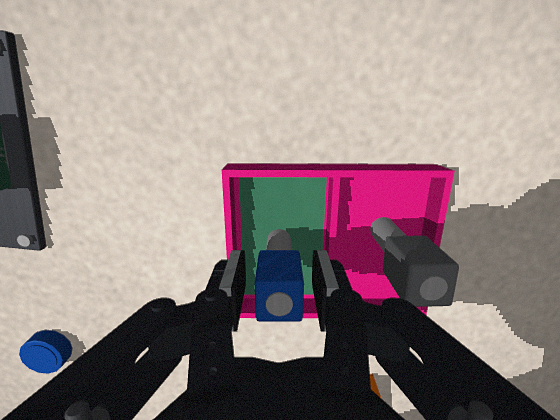

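Released and standing, with free space on both sides. Retreating straight up.

>>> send_rows --series '[[-0.15, [0, 0, 1], 0], [-0.15, [0, 0, 3], 0], [-0.15, [0, 0, 6], 0], [-0.15, [0, 0, 10], 0], [-0.15, [0, 0, 14], 0], [-0.15, [-3, 0, 18], 0], [-0.15, [-3, 0, 18], 0], [-0.15, [-3, 0, 18], 0]]'

```text
clock: 21.85
tool_pos: [0.431, -0.2841, 0.2209]
ee_rot: [-0.644, 0.765, -0.001, 0.0]
contact_force: [0.4, -0.5, 0.1]
width: 0.0359
```

```bash
python3 - <<'E'
from h import *
st(); f=cams.grab_frame("wrist"); save(f,"w17"); f=cams.grab_frame("side"); save(f,"s17")
E
```

```text
t 21.85 p [ 431.  -284.1  220.9] yaw -99.83 tz [ 0.0019 -0.0018 -1.    ] F [ 0.37 -0.46  0.11] M [-0.015  0.034 -0.001] w 35.93 q [-0.71  0.35  1.84 -0.    0.95  1.03]
```

View pics/w17.png

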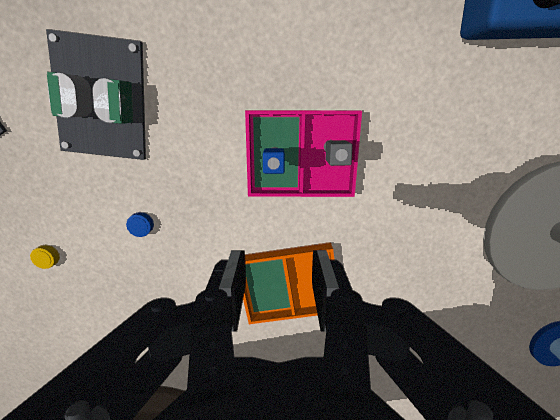

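View pics/s17.png

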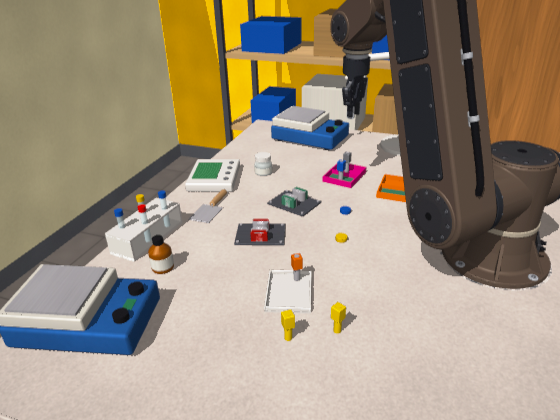

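The wrist picture shows the blue pin upright on the green floor at (274,162), clear of the walls, with the grey pin at (341,155) unmoved. The side view shows everything else in its original place. Handing in.

```bash
python3 -c "
from workcell import manip
print(manip.job_done())"
```

```text
the job is handed in; nothing more can be done
None
```

I carried the blue pin upright through the GO gap, pressed it against the NO-GO gap, and set it down on the green floor of the pink rack. I handed the job in at about 22 s, and the hand-in reported no verdict.

- **GO gap:** The foot travelled about 8 mm above the plate, with the tool going from x ≈ -50 to +40 mm in the gauge's frame. The wrist force readings I took stayed within sensor noise (about 1 N).
- **NO-GO gap:** The first contact leaned slightly on one nose, with about 2.8 N sideways. I centred it by feel, then held about 6 N of push with under about 1 N sideways, so both jaws were loaded. It held for at least 0.6 s and the pin did not go in. The highest wrist force I read there was about 6.7 N.
- **Placing:** I lowered the pin until the floor pushed back with about 4 N, opened the gripper and retreated straight up. The last pictures show the pin upright and clear of the cell walls, with the other things in view in their original places.

The top and wrist cameras disagreed by about 2 to 4 mm on where the gauges and rack were. I centred on the gaps using the wrist view and force, and NO-GO contact came about 1 mm further in than the camera estimate.

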